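# Third hand for nailing on a drawer front

### The job

A small shop drawer without its front sits in the assembly jig: set the thick spacer block down flat on the drawer's floor, crosswise between its two sides and about midway front to back, and let go of it. Then stand the thin, taller front board upright on the jig's base board against the drawer's open end, square and with its ends flush with the drawer's sides, and press it on with a steady push of about 11 newtons, which moves the sprung drawer back about 11 mm; never drive the springs to their end stop. Keep that push up for a couple of seconds and finish while still holding the board pressed so that it can be nailed, and leave the glue bottle, screwdriver and tape measure alone.

Things in the scene. Friction and masses are not known exactly. Their poses are not given: they have to be found in the camera images.
- drawer_mouth (a point): Pale wooden drawer without its front, 130 deep (x) x 150 wide (y) x 40 mm high, open at the top and at the end facing the robot. Floor 6 mm, sides and back 10 mm thick (inside 120 x 130 x 34 mm). Origin: middle of the open end, at the underside, 15 mm above the bench; x points into the drawer (the push direction), y across, z up. Slides only along x, on springs.
- jig: Jig fixed to the bench, in another place and yaw each run: white base board 15 mm thick, 200 mm wide, reaching 60 mm out before the drawer's open end (there the front board stands); a fence with springs behind the drawer; low strips outside the drawer's sides, from 42 mm behind the open end. Origin: 15 mm under the drawer's origin when the springs are at rest, same axes.
- drawer (a joint): How far the drawer has been pushed back against the jig's springs, in m: 0 at rest, 0.024 at the hard end stop. The springs give 1 N per mm with no preload (friction about 0.2 N), so the reading tells the push on the drawer: 0.011 is about 11 N.
- spacer_center (a point): Centre of the spacer block, a darker solid wood block 40 thick (x) x 122 long (y) x 45 mm high (z), about 0.14 kg, lying on the bench. It fits between the drawer's sides with 4 mm to spare at each end; grip it across the 40 mm.
- front_center (a point): Centre of the drawer's front board, a pale wooden board 18 thick (x) x 150 long (y) x 60 mm high (z), about 0.12 kg, standing on its long edge on the bench (so this point is 30 mm above what it stands on). Either face may go against the drawer; grip it across the 18 mm, from above.
- front: The same front board; origin at the middle of its underside, same axes.
- glue: Bystander: white glue bottle, 60 mm across, 180 mm tall; origin under its centre.
- screwdriver: Bystander: screwdriver lying on the bench, far right.
- tape: Bystander: black tape measure, 70 x 35 x 65 mm, standing on the bench at the far left; origin under its centre.
- spacer: The same spacer block; origin at the middle of its underside, same axes.
Not all that is in view belongs to the job. There is more than one size of the spacer; the job needs the smaller. Of the things that look like the front, the smaller one is meant.

How it is judged:
By the outcome, as a careful person would: the job done as asked, in the order asked, and still so for the second after the job is handed in, while the arm keeps its last pose, push and grip.
It also fails if it takes over 64 s, if anything falls off the work surface, if the arm or the gripper's body presses on something with over 40 N, if the wrist force passes 120 N, or if a joint passes its speed limit or range.

### The arm

A 6-joint arm with a two-finger parallel gripper is mounted at the origin on the work surface. World frame = base frame: x ahead of the robot, y to its left, z up, the work surface at z = 0. Lengths are in mm, angles in degrees, forces in N, time in s.
With the tool pointing down it reaches from about 425 to 925 mm from the base axis. Payload 12.5 kg.
Tool frame: the origin (TCP) lies midway between the tips of the shut fingers; the grasp point (between the pads) lies 19 mm behind it (r.hold_point_z is the z of the grasp point in the tool frame, in mm); z points along the fingers, y is the line along which they close (so a half turn about z gives the same grasp; the last joint's range is limited). The gripper opens to 85 mm and grips with 20 to 120 N. Pads are 22 mm wide; open, the fingers measure 114 mm over their backs; the gripper's body (76 mm by 85 mm) begins 54 mm behind the grasp point. The pads swing forward as they close: fully open they stand 13 mm farther back than shut.
Start: joints at [-6.05, 28.126, 89.318, -0, 62.55, -6.05], TCP at [625.016, 0.021, 231.327] pointing down, gripper open.
Joint ranges: [-177.58, 177.58], [-47.91, 125.51], [2.72, 160], [-65.01, 245.01], [3.68, 167.84], [-153.87, 153.87]. Speed limits (degrees/s): [127.2, 127.2, 159.86, 180, 180, 180].

### API

Orientations are given as [roll, pitch, yaw] about the fixed x, y, z axes, in that order (R = Rz(yaw) Ry(pitch) Rx(roll)).
In Python, from cell import r gives the robot as it stands. The module is installed in compiled form; this text tells all that it offers.
- The arm moves only by the shell command python3 -m jog 'ROWS' [OPENING] [FORCE]. ROWS is JSON, a list of rows, each an object with "xyz": the shift along the tool's x, y, z as a fraction of full scale, a list of three; "roll": the turn about the tool's z as a fraction of full scale. A call has 1 to 10 rows; each row is the pose to reach, as a shift and turn from the pose commanded when the call began, along the tool's axes at that moment; what a row does not reach only later rows make up. Full scale, the value 1, is 0.3 m for a shift and 90 degrees for a turn. A row lasts 1/12 s, in which the tool goes at most 41.7 mm and 7.16 degrees, less where a joint would pass 70% of its speed; a pose out of reach is approached as far as the arm can. A call with a number of a shift or a turn outside -1 to 1 is refused whole. A call with a gripper value outside its range is refused whole. OPENING is the closure, from -1 (fully open) to 1 (shut), so that 0 is half open, set as the call begins (- or left out, the last holds). The fingers move at their own pace and stop on an object; FORCE is the grip in N (left out, the last holds). Time passes only in rows, so rows that repeat a pose let the fingers close. It gives the time, the measured TCP pose, the force, the opening and the grip force at its end, in the units of the state.
- r.get_obs(): the state, without advancing time (a new reading comes with each control period).
- r.camera(name): name is "scene" or "side" or "wrist"; returns a dict with "frame" (420x560x3 uint8, red, green, blue), "camera_matrix" (3x3 intrinsics, pixels), "eye" and "rotation" of the camera in the world. Camera axes: x right, y up, looking along -z (the intrinsics and any distortion apply to the point x, -y, -z); pixel columns grow to the right and rows downward; lengths in mm; the calibration is good to about 2 mm. A picture is of the moment at which its call begins. There is no depth.
- r.close_job(): hands the job in; it is judged then, once.
The state is a dict: "t": time; "joints": joint angles; "joint_velocities": joint speeds; "joint_efforts": joint torques, N m; "eef_pos": TCP position; "tcp_rot": TCP orientation; "contact_force": force on the tool from outside, world axes, zero at the start; "moment": the same for the moment, N m; "gripper_width": finger opening in mm; "finger_force": force on a finger pad.
Only numpy, scipy, OpenCV 4.12 (cv2) and the standard library are available. Lean on these libraries where they do the work, as an engineer would, in place of code of your own. Each camera call takes 0.05 s, during which the arm holds its last target. There are 200 camera calls.

## Working session

There is one attempt and no reset: what is moved stays moved. The work goes in short steps, Python scripts to look and compute and a shell command to move; the robot and the scene stay as the last step left them, time stands still between calls to the robot, and variables do not carry over. Pictures are saved under pics/ and viewed, at most 10 in all, crops included, and the job is handed in when it is done.

```bash
mkdir -p pics
cat > h.py <<'E'
import numpy as np, cv2
from cell import r
def ray(c,px):
    K=np.array(c["camera_matrix"]);u,v=px
    d=np.linalg.inv(K)@np.array([u,v,1.]); d=np.array([d[0],-d[1],-d[2]])
    return np.array(c["eye"]),np.array(c["rotation"])@d
def onz(c,px,z):
    e,d=ray(c,px); return e+d*(z-e[2])/d[2]
def proj(c,P):
    q=np.array(c["rotation"]).T@(np.array(P)-np.array(c["eye"])); q=np.array(c["camera_matrix"])@np.array([q[0],-q[1],-q[2]])
    return q[:2]/q[2]
E
python3 - <<'E'
from h import *
import pickle
ims=[]
for n in ("scene","side","wrist"):
    c=r.camera(n); pickle.dump(c,open(n+".pkl","wb")); cv2.imwrite(f"pics/{n}0.png",c["frame"][:,:,::-1]); print(n,np.round(c["eye"]),c.keys())
print(r.get_obs(), r.hold_point_z)
E
```

```text
scene [880. 482. 992.] dict_keys(['frame', 'camera_matrix', 'eye', 'rotation'])
side [ 214. -742. 1037.] dict_keys(['frame', 'camera_matrix', 'eye', 'rotation'])
wrist [626.  83. 373.] dict_keys(['frame', 'camera_matrix', 'eye', 'rotation'])
{'t': 0.15, 'joints': array([-6.05128041e+00,  2.81556014e+01,  8.93429856e+01, -3.53650537e-04,
        6.25506005e+01, -6.05018361e+00]), 'joint_velocities': array([ 0.00340541,  0.01636974, -0.05711582,  0.01092434, -0.05300848,
       -0.03745393]), 'joint_efforts': array([ 2.22927323e-03, -6.18710160e+01, -2.61691117e+01, -6.12520193e-05,
        3.21192107e-03,  1.30420885e-04]), 'eef_pos': array([6.24823390e+02, 3.08102686e-02, 2.30863332e+02]), 'tcp_rot': array([-1.79951053e+02, -4.87239259e-03,  8.99990643e+01]), 'contact_force': array([0.86201664, 0.12820371, 0.34725266]), 'moment': array([0.0197041 , 0.03386725, 0.01370013]), 'finger_force': 0.0, 'gripper_width': 85.79153330977493} -18.700000000000003
```

View pics/scene0.png

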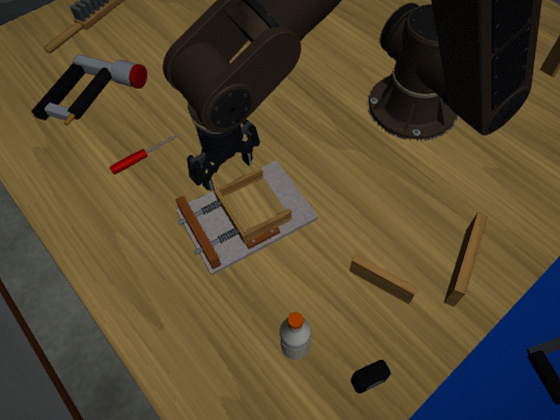

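View pics/side0.png

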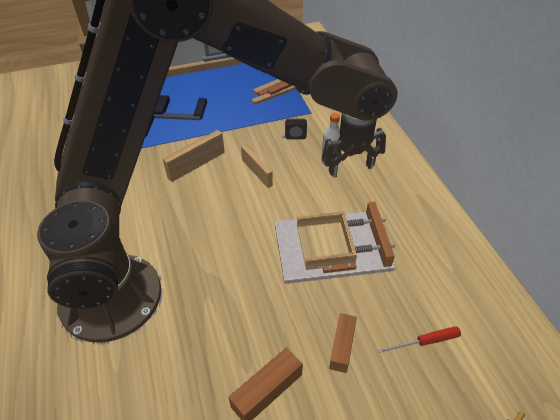

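The scene view shows the small front board at (382,280) and the large one at (467,258). In the side view the fronts are at (257,166) small and (195,155) large, and the spacers at (343,342) small and (266,383) large. The drawer is at (327,240), the glue at (335,125) and the tape at (295,128). I'll check the choices with one close crop.

Run:
```python
from h import *
import pickle
s=pickle.load(open("side.pkl","rb")); c=pickle.load(open("scene.pkl","rb"))
def crop(c,x,y,w,h,W,H): return cv2.resize(c["frame"][y:y+h,x:x+w,::-1],(W,H),interpolation=cv2.INTER_CUBIC)
a=crop(s,260,190,150,100,400,267) # x2.667
a=cv2.resize(s["frame"][190:290,270:400,::-1],None,fx=3,fy=3,interpolation=cv2.INTER_CUBIC) #390x300
b=cv2.resize(s["frame"][300:400,300:430,::-1],None,fx=3,fy=3,interpolation=cv2.INTER_CUBIC)
d=cv2.resize(s["frame"][120:220,160:290,::-1],None,fx=3,fy=3,interpolation=cv2.INTER_CUBIC)
e=cv2.resize(c["frame"][230:330,330:460,::-1],None,fx=3,fy=3,interpolation=cv2.INTER_CUBIC)
cv2.imwrite("pics/m1.png",np.vstack([np.hstack([a,b]),np.hstack([d,e])]))
```

```text
(no output)
```

View pics/m1.png

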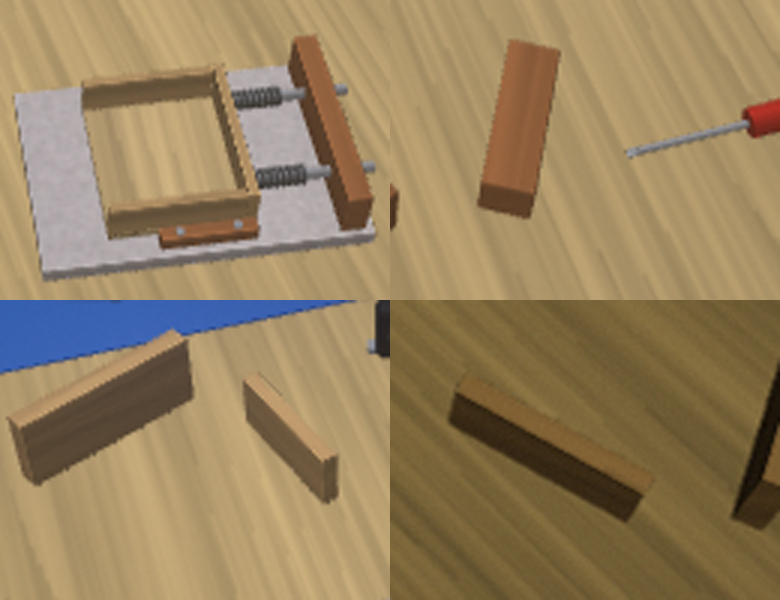

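The crop confirms the choices: the small spacer's top face runs (340,313)-(357,316)-(347,364)-(330,361) in the side view, and the small board's top edge runs (244,146)-(270,173). The drawer top corners are (297,217), (343,212), (356,255) and (305,259).

Run:
```python
from h import *
import pickle
s=pickle.load(open("side.pkl","rb")); c=pickle.load(open("scene.pkl","rb"))
def rep(n,cam,pts,z):
    P=np.array([onz(cam,p,z)[:2] for p in pts]); print(n,P.round(1).tolist(),"ctr",P.mean(0).round(1))
    for i in range(len(P)):
        d=P[(i+1)%len(P)]-P[i]; print("   len %.1f ang %.1f"%(np.hypot(*d),np.degrees(np.arctan2(d[1],d[0]))))
o=lambda pts,ox,oy,cx,cy:[(ox+(x-cx+1)/3-.5,oy+(y-cy+1)/3-.5) for x,y in pts]
rep("spacer",s,o([(510,40),(560,48),(531,192),(481,183)],300,300,390,0),45)
rep("front side",s,o([(245,382),(258,374),(338,456),(323,460)],160,120,0,300),60)
rep("front scene",c,o([(460,390),(468,372),(655,478),(643,492)],330,230,390,300),60)
rep("drawer",s,o([(82,80),(220,66),(258,196),(106,208)],270,190,0,0),55)
rep("base",s,o([(14,92),(42,272),(375,235)],270,190,0,0),15)
# side strips: white base mask in side view
```

```text
Traceback (most recent call last):
  File "h.py", line 8, in onz
    e,d=ray(c,px); return e+d*(z-e[2])/d[2]
                                       ~^^^
IndexError: invalid index to scalar variable.
```

Run:
```python
import pickle
for n in("side","wrist"):
  s=pickle.load(open(n+".pkl","rb")); print(s["rotation"],s["camera_matrix"],s["eye"])
```

```text
[ 40.61575616  -0.15513255 -18.54278036] [[480.39640457   0.         287.49850909]
 [  0.         480.39640457 218.67413821]
 [  0.           0.           1.        ]] [ 214.09749261 -741.55842762 1037.2101299 ]
[-18.87566737   0.07913048   0.07347366] [[289.30491926   0.         279.53282783]
 [  0.         289.30491926 209.53171765]
 [  0.           0.           1.        ]] [625.56046093  83.12912034 372.89560177]
```

Rotation is roll/pitch/yaw in degrees.

```bash
sed -i 's/^from cell import r/from cell import r\nfrom scipy.spatial.transform import Rotation as Ro/; s/np.array(c\["rotation"\])/Ro.from_euler("xyz",c["rotation"],degrees=True).as_matrix()/' h.py
cat > m.py <<'E'
from h import *
import pickle
def rep(n,cam,pts,z):
    P=np.array([onz(cam,p,z)[:2] for p in pts]); print(n,P.round(1).tolist(),"ctr",P.mean(0).round(1))
    for i in range(len(P)):
        d=P[(i+1)%len(P)]-P[i]; print("   len %.1f ang %.1f"%(np.hypot(*d),np.degrees(np.arctan2(d[1],d[0]))))
    return P
E
python3 - <<'E'
from m import *
s=pickle.load(open("side.pkl","rb")); c=pickle.load(open("scene.pkl","rb"))
o=lambda pts,ox,oy,cx,cy:[(ox+(x-cx+1)/3-.5,oy+(y-cy+1)/3-.5) for x,y in pts]
rep("spacer",s,o([(510,40),(560,48),(531,192),(481,183)],300,300,390,0),45)
rep("front side",s,o([(245,382),(258,374),(338,456),(323,460)],160,120,0,300),60)
rep("front scene",c,o([(460,390),(468,372),(655,478),(643,492)],330,230,390,300),60)
rep("drawer",s,o([(82,80),(220,66),(258,196),(106,208)],270,190,0,0),55)
rep("base",s,o([(14,92),(42,272),(375,235)],270,190,0,0),15)
E
```

```text
spacer [[510.7, -249.0], [544.7, -267.7], [477.5, -368.1], [445.8, -350.3]] ctr [ 494.7 -308.8]
   len 38.8 ang -28.8
   len 120.8 ang -123.8
   len 36.3 ang 150.7
   len 120.3 ang 57.4
front side [[441.1, 371.0], [457.0, 378.8], [498.9, 237.0], [483.4, 236.3]] ctr [470.1 305.8]
   len 17.7 ang 26.2
   len 147.8 ang -73.5
   len 15.5 ang -177.3
   len 141.2 ang 107.4
front scene [[495.3, 245.7], [480.5, 239.4], [441.1, 384.2], [455.4, 385.5]] ctr [468.1 313.7]
   len 16.1 ang -156.9
   len 150.1 ang 105.2
   len 14.3 ang 5.0
   len 145.4 ang -74.1
drawer [[511.8, 55.3], [636.4, 31.5], [609.8, -113.7], [484.0, -84.9]] ctr [560.5 -27.9]
   len 126.9 ang -10.8
   len 147.7 ang -100.4
   len 129.1 ang 167.1
   len 142.9 ang 78.8
base [[458.9, 93.8], [421.3, -103.3], [704.6, -158.0]] ctr [528.3 -55.9]
   len 200.7 ang -100.8
   len 288.5 ang -10.9
   len 351.8 ang 134.3
```

View pics/wrist0.png

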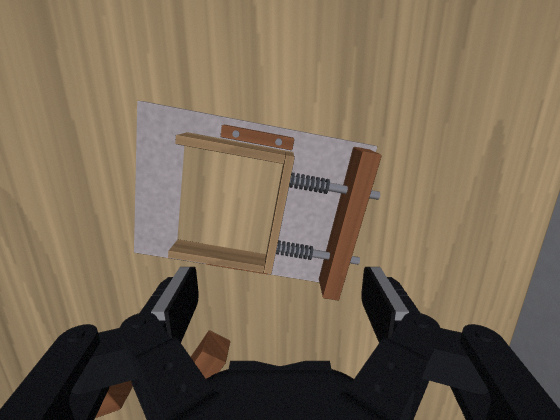

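Wrist view shows the drawer: open end on the left at (180,195), yaw about -11°, spacer tops at the bottom left. I'll go above the spacer now and refine both from close by.

```bash
python3 -m jog '[{"xyz":[-0.5,-0.22,0.05],"roll":0.2},{"xyz":[-0.983,-0.433,0.1],"roll":0.362},{"xyz":[-0.983,-0.433,0.1],"roll":0.362},{"xyz":[-0.983,-0.433,0.1],"roll":0.362},{"xyz":[-0.983,-0.433,0.1],"roll":0.362},{"xyz":[-0.983,-0.433,0.1],"roll":0.362},{"xyz":[-0.983,-0.433,0.1],"roll":0.362},{"xyz":[-0.983,-0.433,0.1],"roll":0.362},{"xyz":[-0.983,-0.433,0.1],"roll":0.362},{"xyz":[-0.983,-0.433,0.1],"roll":0.362}]' -1 40
python3 - <<'E'
from m import *
w=pickle.load(open("wrist.pkl","rb"))
rep("drawer",w,[(177,134),(294,155),(270,273),(169,249)],55)
rep("base",w,[(138,101),(135,253)],15)
c=r.camera("wrist"); pickle.dump(c,open("w1.pkl","wb")); f=c["frame"]; cv2.imwrite("pics/w1.png",f[:,:,::-1])
h=cv2.cvtColor(f,cv2.COLOR_RGB2HSV); m=cv2.inRange(h,(0,110,60),(12,255,255)); m=cv2.morphologyEx(m,cv2.MORPH_OPEN,np.ones((3,3)))
for k in cv2.findContours(m,cv2.RETR_EXTERNAL,cv2.CHAIN_APPROX_SIMPLE)[0]:
    if cv2.contourArea(k)>600: print(cv2.contourArea(k),cv2.approxPolyDP(k,5,True)[:,0].tolist())
o=r.get_obs();print(o["t"],o["eef_pos"],o["tcp_rot"])
E
```

```text
t: 0.98
eef_pos: [494.3, -296.2, 200.9]
tcp_rot: [-180.0, -0.0, 57.2]
contact_force: [0.0, 1.2, -0.5]
gripper_width: 85.4
finger_force: 0.0
drawer [[515.8, 59.4], [641.0, 37.3], [613.4, -109.8], [490.6, -76.6]] ctr [565.2 -22.4]
   len 127.1 ang -10.0
   len 149.7 ang -100.6
   len 127.2 ang 164.9
   len 138.3 ang 79.5
base [[460.9, 93.5], [426.0, -102.9]] ctr [443.5  -4.7]
   len 199.5 ang -100.1
   len 199.5 ang 79.9
1658.0 [[193, 237], [169, 276], [179, 266], [196, 267], [196, 314], [218, 282], [226, 254]]
3869.0 [[270, 140], [270, 250], [302, 250], [305, 143]]
2170.0 [[534, 100], [517, 95], [435, 138], [443, 156], [525, 117]]
1.0333 [ 494.85107182 -295.05950354  201.08393763] [-1.79969704e+02 -1.43496305e-02  5.73399226e+01]
```

View pics/w1.png

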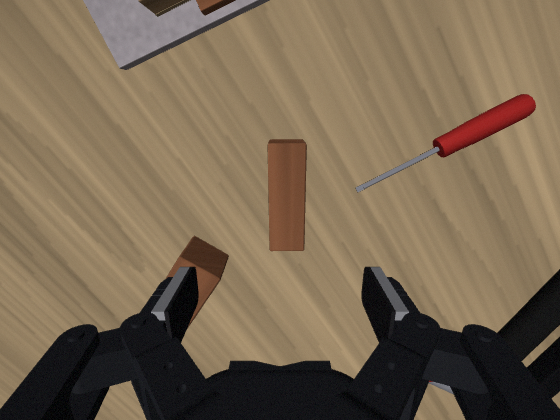

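The spacer is central at (270-305,140-250), and its larger twin is at lower left (200,265). I'll compute the shift and the clearance.

Run:
```python
from m import *
c=pickle.load(open("w1.pkl","rb")); 
P=rep("spacer",c,[(268,144),(305,144),(303,250),(270,250)],45)
T=np.array([494.3,-296.2]); y=np.radians(57.2); tx=np.array([np.cos(y),np.sin(y)]); ty=np.array([np.sin(y),-np.cos(y)])
d=P.mean(0)-T; print("shift tool",d@tx,d@ty)
for p in [(228,255),(194,237)]:
  for z in (45,60): q=onz(c,p,z)[:2]-P.mean(0); print(p,z,q@tx,q@ty)
```

```text
spacer [[512.8, -246.8], [544.2, -267.0], [481.0, -367.7], [449.2, -347.3]] ctr [ 496.8 -307.2]
   len 37.4 ang -32.7
   len 118.9 ang -122.2
   len 37.7 ang 147.4
   len 118.9 ang 57.7
shift tool -7.915269853016489 8.062727455517605
(228, 255) 45 -66.02003077657842 -66.67818780970104
(228, 255) 60 -58.09552064985057 -63.686893937035265
(194, 237) 45 -43.488839618993254 -103.70879225706963
(194, 237) 60 -36.69839568783136 -98.85363080583605
```

```bash
python3 -m jog '[{"xyz":[-0.027,0.027,0.1]},{"xyz":[-0.027,0.027,0.22]},{"xyz":[-0.027,0.027,0.34]},{"xyz":[-0.027,0.027,0.45]},{"xyz":[-0.027,0.027,0.54]},{"xyz":[-0.027,0.027,0.6]},{"xyz":[-0.027,0.027,0.63]},{"xyz":[-0.027,0.027,0.64]},{"xyz":[-0.027,0.027,0.64]},{"xyz":[-0.027,0.027,0.64]}]'
python3 -m jog '[{"xyz":[0,0,0]},{"xyz":[0,0,0]},{"xyz":[0,0,0]},{"xyz":[0,0,0]},{"xyz":[0,0,0]},{"xyz":[0,0,0]},{"xyz":[0,0,0]},{"xyz":[0,0,0]},{"xyz":[0,0,0]},{"xyz":[0,0,0]}]' 1 40
```

```text
schema error: expected keys xyz, roll
schema error: expected keys xyz, roll
```

```bash
python3 -m jog '[{"xyz":[-0.027,0.027,0.1],"roll":0},{"xyz":[-0.027,0.027,0.22],"roll":0},{"xyz":[-0.027,0.027,0.34],"roll":0},{"xyz":[-0.027,0.027,0.45],"roll":0},{"xyz":[-0.027,0.027,0.54],"roll":0},{"xyz":[-0.027,0.027,0.6],"roll":0},{"xyz":[-0.027,0.027,0.63],"roll":0},{"xyz":[-0.027,0.027,0.64],"roll":0},{"xyz":[-0.027,0.027,0.64],"roll":0},{"xyz":[-0.027,0.027,0.64],"roll":0}]'
python3 -m jog '[{"xyz":[0,0,0],"roll":0},{"xyz":[0,0,0],"roll":0},{"xyz":[0,0,0],"roll":0},{"xyz":[0,0,0],"roll":0},{"xyz":[0,0,0],"roll":0},{"xyz":[0,0,0],"roll":0},{"xyz":[0,0,0],"roll":0},{"xyz":[0,0,0],"roll":0},{"xyz":[0,0,0],"roll":0},{"xyz":[0,0,0],"roll":0}]' 1 40
```

```text
t: 1.87
eef_pos: [498.3, -306.0, 10.4]
tcp_rot: [179.9, 0.0, 57.5]
contact_force: [-0.8, -0.3, 0.8]
gripper_width: 85.5
finger_force: 0.0
t: 2.7
eef_pos: [497.8, -306.3, 10.1]
tcp_rot: [179.9, 0.0, 57.4]
contact_force: [0.4, 1.3, 7.1]
gripper_width: 39.6
finger_force: 41.3
```

Gripped at 39.6 mm. I'll lift and move beside the drawer for a closer look.

```bash
python3 -m jog '[{"xyz":[0,0,-0.05],"roll":0},{"xyz":[0,0,-0.15],"roll":0},{"xyz":[0,0,-0.27],"roll":0},{"xyz":[0.1,-0.03,-0.38],"roll":-0.06},{"xyz":[0.2,-0.06,-0.47],"roll":-0.12},{"xyz":[0.31,-0.1,-0.53],"roll":-0.18},{"xyz":[0.42,-0.13,-0.533],"roll":-0.22},{"xyz":[0.52,-0.16,-0.533],"roll":-0.245},{"xyz":[0.593,-0.186,-0.533],"roll":-0.245},{"xyz":[0.593,-0.186,-0.533],"roll":-0.245}]'
python3 -m jog '[{"xyz":[0,0,0],"roll":0},{"xyz":[0,0,0],"roll":0},{"xyz":[0,0,0],"roll":0}]'
python3 - <<'E'
from m import *
c=r.camera("wrist"); pickle.dump(c,open("w2.pkl","wb")); f=c["frame"]; cv2.imwrite("pics/w2.png",cv2.resize(f[:,:,::-1],(800,600),interpolation=cv2.INTER_CUBIC))
o=r.get_obs();print(o["t"],o["eef_pos"],o["tcp_rot"])
E
```

```text
t: 3.53
eef_pos: [546.8, -122.5, 169.5]
tcp_rot: [180.0, -0.0, 79.7]
contact_force: [-0.0, -0.2, -1.9]
gripper_width: 39.5
finger_force: 40.6
t: 3.78
eef_pos: [546.1, -127.0, 169.1]
tcp_rot: [-180.0, 0.0, 79.4]
contact_force: [-0.3, -0.0, -1.1]
gripper_width: 39.4
finger_force: 40.6
3.8333 [ 546.18088427 -127.09921488  169.11462044] [-1.79997937e+02  3.17700666e-03  7.93931276e+01]
```

View pics/w2.png

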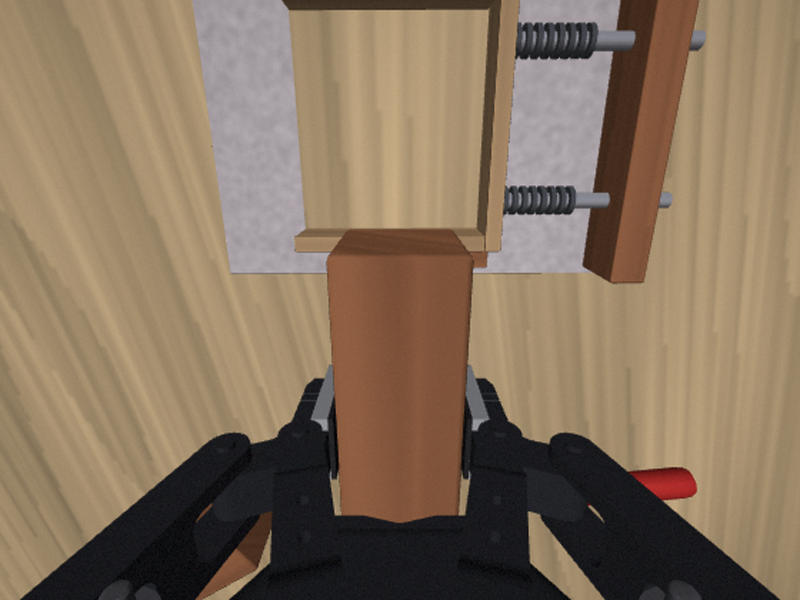

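The view shows the drawer's right side top edge (296,251)-(500,251), floor front edge (289,10)-(306,230), the left inner floor edge at y≈10, and the base board's right edge at y≈272. The spacer is held straight. I'll compute the jig pose.

Run:
```python
from m import *
c=pickle.load(open("w2.pkl","rb"))
S=lambda L:[((x+.5)/1.4286-.5,(y+.5)/1.4286-.5) for x,y in L]
A=rep("right outer top",c,S([(296,251),(500,251)]),55)
B=rep("left floor",c,S([(290,10),(485,10)]),21)
C=rep("floor front",c,S([(289,10),(306,230)]),21)
D=rep("base right",c,S([(232,273),(583,273)]),15)
E=rep("base front",c,S([(232,273),(194,0)]),15)
F=rep("back outer top",c,S([(500,251),(519,0)]),55)
G=rep("spacer front bottom edge/top far",c,S([(349,231),(457,231)]),160-30)
for yaw in (-10.5,-11,):
  a=np.radians(yaw); x=np.array([np.cos(a),np.sin(a)]); y=np.array([-np.sin(a),np.cos(a)])
  print(yaw,"y0:",A@y+75,B@y-65,D@y+100," x0:",C@x,E@x+60,F@x-130,(A@x)[0])
  t=np.array([546.1,-127]); print("tcp",t@x,t@y)
```

```text
right outer top [[487.8, -87.8], [614.1, -111.3]] ctr [550.9 -99.5]
   len 128.5 ang -10.5
   len 128.5 ang 169.5
left floor [[512.8, 49.2], [627.6, 27.8]] ctr [570.2  38.5]
   len 116.7 ang -10.5
   len 116.7 ang 169.5
floor front [[512.2, 49.3], [488.7, -80.2]] ctr [500.5 -15.5]
   len 131.6 ang -100.3
   len 131.6 ang 79.7
base right [[425.1, -101.8], [680.9, -149.3]] ctr [ 553.  -125.6]
   len 260.2 ang -10.5
   len 260.2 ang 169.5
base front [[425.1, -101.8], [455.9, 66.8]] ctr [440.5 -17.5]
   len 171.4 ang 79.7
   len 171.4 ang -100.3
back outer top [[614.1, -111.3], [638.0, 20.5]] ctr [626.1 -45.4]
   len 133.9 ang 79.7
   len 133.9 ang -100.3
spacer front bottom edge/top far [[534.7, -71.0], [581.3, -79.6]] ctr [558.  -75.3]
   len 47.4 ang -10.5
   len 47.4 ang 169.5
-10.5 y0: [77.53728679 77.51258024] [76.81069856 76.75303775] [77.33321423 77.29188412]  x0: [494.66699668 495.15561919] [496.57583101 496.05924028] [494.09998683 493.58253545] 495.5958243811446
tcp 560.0994167581784 -25.354552789360497
-11 y0: [81.86202473 82.95871526] [81.12725364 82.08835924] [81.1438718  83.37291204]  x0: [493.4106426  495.04803147] [496.75701005 494.74455957] [494.0542969  492.36854368] 495.55481188748297
tcp 560.2993472935905 -20.465859922722203
```

Run:
```python
from m import *
c=pickle.load(open("w2.pkl","rb"))
S=lambda L:[((x+.5)/1.4286-.5,(y+.5)/1.4286-.5) for x,y in L]
a=np.radians(-10.6); x=np.array([np.cos(a),np.sin(a)]); y=np.array([-np.sin(a),np.cos(a)]); t=np.array([546.18,-127.1])
h=cv2.cvtColor(c["frame"],cv2.COLOR_RGB2HSV)
for z,L in ((204,[(329,256),(472,256)]),(159,[(349,230),(457,230)])):
  P=np.array([onz(c,p,z)[:2] for p in S(L)])-t; print(z,P@x,P@y,"offset",P@y-61)
```

```text
204 [-18.03817946  19.80832923] [58.78097712 58.84003873] offset [-2.21902288 -2.15996127]
159 [-17.99911382  21.75380982] [58.25853439 58.31904851] offset [-2.74146561 -2.68095149]
```

```bash
python3 -m jog '[{"xyz":[0.1,-0.01,0],"roll":0},{"xyz":[0.2,-0.017,0],"roll":0},{"xyz":[0.3,-0.017,0],"roll":0},{"xyz":[0.349,-0.017,0.02],"roll":0},{"xyz":[0.349,-0.017,0.08],"roll":0},{"xyz":[0.349,-0.017,0.15],"roll":0},{"xyz":[0.349,-0.017,0.2],"roll":0},{"xyz":[0.349,-0.017,0.23],"roll":0},{"xyz":[0.349,-0.017,0.23],"roll":0},{"xyz":[0.349,-0.017,0.23],"roll":0}]'
python3 - <<'E'
from m import *
o=r.get_obs();p=o["eef_pos"];print(o["t"],p,o["tcp_rot"])
a=np.radians(-10.5); x=np.array([np.cos(a),np.sin(a)]); y=np.array([-np.sin(a),np.cos(a)])
print("jig xy of TCP",p[:2]@x-495,p[:2]@y-77.2)
c=r.camera("wrist"); pickle.dump(c,open("w3.pkl","wb")); cv2.imwrite("pics/w3.png",c["frame"][:,:,::-1])
E
```

```text
t: 4.67
eef_pos: [560.6, -22.8, 100.3]
tcp_rot: [-180.0, 0.0, 79.4]
contact_force: [-0.0, -0.1, -0.6]
gripper_width: 39.3
finger_force: 40.6
4.6667 [560.61432674 -22.84506797 100.27664258] [-1.79983377e+02  8.18237500e-04  7.94160958e+01]
jig xy of TCP 60.389970987235984 2.501321236213471
```

View pics/w3.png

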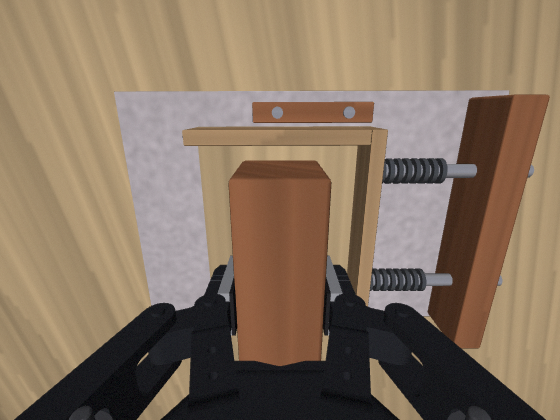

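The spacer is over the drawer, with the left wall's top band at y=128-145 and the spacer's lower far edge at y≈161. Quick gap check:

Run:
```python
from m import *
c=pickle.load(open("w3.pkl","rb"))
a=np.radians(-10.5); R=np.array([[np.cos(a),np.sin(a)],[-np.sin(a),np.cos(a)]])
for n,p,z in (("outer",(285,128.5),55),("inner",(285,144.5),55),("front outer corner",(184,130),55),("spacer bot",(285,161),90.2),("spacer top",(285,180),135.2)):
  print(n,R@onz(c,p,z)[:2]-[495,77.2])
```

```text
outer [64.48406314 75.11167162]
inner [64.54241977 65.30303703]
front outer corner [ 1.28089997 74.21372299]
spacer bot [63.97171388 60.62514882]
spacer top [63.20513029 60.86186616]
```

Centred. Lower it and release.

```bash
python3 -m jog '[{"xyz":[0,0,0.05],"roll":0},{"xyz":[0,0,0.11],"roll":0},{"xyz":[0,0,0.16],"roll":0},{"xyz":[0,0,0.19],"roll":0},{"xyz":[0,0,0.21],"roll":0},{"xyz":[0,0,0.222],"roll":0},{"xyz":[0,0,0.228],"roll":0},{"xyz":[0,0,0.231],"roll":0},{"xyz":[0,0,0.231],"roll":0},{"xyz":[0,0,0.231],"roll":0}]'
python3 -c "
from h import *
o=r.get_obs();print(o['contact_force'],o['eef_pos'])"
```

```text
t: 5.55
eef_pos: [560.7, -22.3, 31.4]
tcp_rot: [179.9, -0.0, 79.5]
contact_force: [-0.3, -0.1, -1.0]
gripper_width: 39.8
finger_force: 40.6
[-0.3480831  -0.09746673 -0.96264108] [560.74353397 -22.28278689  31.41667859]
```

```bash
python3 -m jog '[{"xyz":[0,0,0.002],"roll":0},{"xyz":[0,0,0.004],"roll":0},{"xyz":[0,0,0.005],"roll":0},{"xyz":[0,0,0.005],"roll":0},{"xyz":[0,0,0.005],"roll":0}]'
```

```text
t: 5.97
eef_pos: [561.5, -22.4, 31.0]
tcp_rot: [179.8, -0.0, 79.5]
contact_force: [-0.6, -0.5, 14.0]
gripper_width: 39.4
finger_force: 42.5
```

```bash
python3 -m jog '[{"xyz":[0,0,-0.003],"roll":0},{"xyz":[0,0,-0.003],"roll":0},{"xyz":[0,0,-0.003],"roll":0},{"xyz":[0,0,-0.003],"roll":0},{"xyz":[0,0,-0.003],"roll":0},{"xyz":[0,0,-0.003],"roll":0}]' -0.37
python3 -m jog '[{"xyz":[0,0,-0.03],"roll":0},{"xyz":[0,0,-0.1],"roll":0},{"xyz":[0,0,-0.2],"roll":0},{"xyz":[0,0,-0.32],"roll":0},{"xyz":[0,0,-0.43],"roll":0},{"xyz":[0,0,-0.48],"roll":0},{"xyz":[0,0,-0.5],"roll":0},{"xyz":[0,0,-0.5],"roll":0}]'
python3 - <<'E'
from m import *
c=r.camera("wrist"); pickle.dump(c,open("w4.pkl","wb")); cv2.imwrite("pics/w4.png",c["frame"][:,:,::-1])
E
python3 -m jog '[{"xyz":[0.1,-0.05,0],"roll":-0.05},{"xyz":[0.22,-0.11,0],"roll":-0.1},{"xyz":[0.34,-0.16,0],"roll":-0.15},{"xyz":[0.46,-0.22,0],"roll":-0.2},{"xyz":[0.57,-0.28,0],"roll":-0.25},{"xyz":[0.67,-0.33,0],"roll":-0.294},{"xyz":[0.74,-0.36,0],"roll":-0.294},{"xyz":[0.762,-0.368,0],"roll":-0.294},{"xyz":[0.762,-0.368,0],"roll":-0.294},{"xyz":[0.762,-0.368,0],"roll":-0.294}]'
python3 - <<'E'
from m import *
c=r.camera("wrist"); pickle.dump(c,open("w5.pkl","wb")); a=pickle.load(open("w4.pkl","rb"))
f=np.vstack([a["frame"][60:360],c["frame"][:300]])[:,:,::-1]
cv2.imwrite("pics/w5.png",f)
E
```

```text
t: 6.47
eef_pos: [560.4, -22.2, 30.2]
tcp_rot: [-180.0, -0.0, 79.5]
contact_force: [0.5, 0.3, 0.3]
gripper_width: 58.3
finger_force: 0.0
t: 7.13
eef_pos: [560.8, -22.3, 181.9]
tcp_rot: [179.8, -0.0, 79.5]
contact_force: [0.8, -0.2, -0.3]
gripper_width: 58.5
finger_force: 0.0
t: 8.02
eef_pos: [493.6, 222.2, 179.3]
tcp_rot: [-179.9, 0.0, 105.9]
contact_force: [-0.4, 0.1, 0.7]
gripper_width: 58.4
finger_force: 0.0
```

View pics/w5.png

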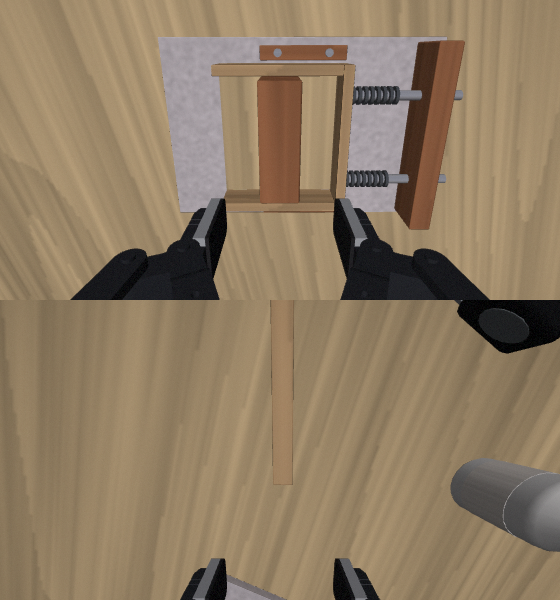

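The spacer sits flat in the drawer, crosswise and about midway. The board's top face shows at columns 270-293 from row 0 to its near end at row 185, and the glue at right (520,200) is clear of it. I'll compute the board pose.

Run:
```python
from m import *
c=pickle.load(open("w5.pkl","rb")); f=c["frame"]; cv2.imwrite("pics/w5full.png",f[:,:,::-1])
g=cv2.GaussianBlur(cv2.cvtColor(f,cv2.COLOR_RGB2GRAY),(3,3),0).astype(float)
L,Rr=[],[]
for v in range(20,180,20):
  d=np.diff(g[v-6:v+7].mean(0)); l=262+np.argmax(abs(d[262:282])); q=284+np.argmax(abs(d[284:302])); L.append((l+.5,v)); Rr.append((q+.5,v))
print(L,Rr)
P=np.array([onz(c,p,60)[:2] for p in L]); Q=np.array([onz(c,p,60)[:2] for p in Rr])
M=(P+Q)/2; print("width",np.hypot(*(Q-P).T).round(1))
vx=cv2.fitLine(M.astype(np.float32),cv2.DIST_L2,0,.01,.01).ravel(); u=vx[:2]*np.sign(vx[1]); print("ang",np.degrees(np.arctan2(u[1],u[0])))
e=onz(c,(283.5,185),60)[:2]; ctr=vx[2:]+u*((e-vx[2:])@u+75); print("end",e,"ctr",ctr)
o=r.get_obs(); p=o["eef_pos"]; y=np.radians(o["tcp_rot"][2]); d=ctr-p[:2]
print(o["tcp_rot"],"shift tool",d@[np.cos(y),np.sin(y)],d@[np.sin(y),-np.cos(y)],p)
print("glue approx",onz(c,(455,185),60))
```

```text
[(np.float64(269.5), 20), (np.float64(269.5), 40), (np.float64(272.5), 60), (np.float64(272.5), 80), (np.float64(271.5), 100), (np.float64(270.5), 120), (np.float64(271.5), 140), (np.float64(271.5), 160)] [(np.float64(293.5), 20), (np.float64(293.5), 40), (np.float64(293.5), 60), (np.float64(291.5), 80), (np.float64(293.5), 100), (np.float64(291.5), 120), (np.float64(291.5), 140), (np.float64(292.5), 160)]
width [18.7 19.1 17.  15.7 18.6 18.1 17.6 18.9]
ang 106.07554
end [492.53114379 240.18441674] ctr [470.18736191 311.79757922]
[-1.79926128e+02  1.50550038e-02  1.05885513e+02] shift tool 93.15740369465826 1.93089558146157 [493.82888084 221.66928841 179.5430228 ]
glue approx [645.27565469 284.11425657  60.        ]
```

```bash
python3 -m jog '[{"xyz":[0.12,0.006,0],"roll":0},{"xyz":[0.24,0.006,0.02],"roll":0},{"xyz":[0.311,0.006,0.1],"roll":0},{"xyz":[0.311,0.006,0.2],"roll":0},{"xyz":[0.311,0.006,0.31],"roll":0},{"xyz":[0.311,0.006,0.41],"roll":0},{"xyz":[0.311,0.006,0.49],"roll":0},{"xyz":[0.311,0.006,0.54],"roll":0},{"xyz":[0.311,0.006,0.555],"roll":0},{"xyz":[0.311,0.006,0.555],"roll":0}]'
python3 -m jog '[{"xyz":[0,0,0],"roll":0},{"xyz":[0,0,0],"roll":0},{"xyz":[0,0,0],"roll":0},{"xyz":[0,0,0],"roll":0},{"xyz":[0,0,0],"roll":0},{"xyz":[0,0,0],"roll":0},{"xyz":[0,0,0],"roll":0},{"xyz":[0,0,0],"roll":0},{"xyz":[0,0,0],"roll":0}]' 1 60
```

```text
t: 8.9
eef_pos: [470.0, 311.5, 12.7]
tcp_rot: [-179.9, 0.0, 105.8]
contact_force: [-0.2, -0.4, 0.1]
gripper_width: 58.8
finger_force: 0.0
t: 9.65
eef_pos: [470.4, 313.0, 15.0]
tcp_rot: [179.9, -0.0, 105.9]
contact_force: [0.1, -2.8, 8.5]
gripper_width: 17.4
finger_force: 59.6
```

Board gripped at 17.4 mm. Lift and carry it in front of the drawer.

```bash
python3 -m jog '[{"xyz":[0,0,-0.04],"roll":0},{"xyz":[0,0,-0.13],"roll":0},{"xyz":[0,0,-0.25],"roll":0},{"xyz":[0,0,-0.33],"roll":0},{"xyz":[-0.05,-0.01,-0.36],"roll":0.03},{"xyz":[-0.15,-0.05,-0.36],"roll":0.08},{"xyz":[-0.27,-0.09,-0.36],"roll":0.13},{"xyz":[-0.39,-0.12,-0.36],"roll":0.18},{"xyz":[-0.5,-0.16,-0.36],"roll":0.22},{"xyz":[-0.55,-0.18,-0.36],"roll":0.25}]'
python3 - <<'E'
from m import *
o=r.get_obs();p=o["eef_pos"];print(o["t"],p,o["tcp_rot"],o["contact_force"])
y=np.radians(o["tcp_rot"][2]); d=np.array([461.5,-7])-p[:2]
print("shift",d@[np.cos(y),np.sin(y)]/300,d@[np.sin(y),-np.cos(y)]/300,"roll",(o["tcp_rot"][2]-79.55)/90)
E
```

```text
t: 10.48
eef_pos: [462.6, 136.6, 122.8]
tcp_rot: [180.0, 0.0, 83.2]
contact_force: [-0.1, 0.2, -0.8]
gripper_width: 17.5
finger_force: 58.6
10.4833 [462.55942837 136.5807273  122.78314145] [1.79979894e+02 1.09549542e-02 8.31604273e+01] [-0.06645059  0.24797107 -0.81631394]
shift -0.47561700357728093 0.05349034937974476 roll 0.040115858613835084
```

```bash
python3 -m jog '[{"xyz":[-0.1,0.01,0],"roll":0.04},{"xyz":[-0.21,0.02,0],"roll":0.042},{"xyz":[-0.32,0.04,0],"roll":0.042},{"xyz":[-0.42,0.05,0],"roll":0.042},{"xyz":[-0.46,0.053,0],"roll":0.042},{"xyz":[-0.476,0.053,0],"roll":0.042},{"xyz":[-0.476,0.053,0],"roll":0.042},{"xyz":[-0.476,0.053,0.05],"roll":0.042},{"xyz":[-0.476,0.053,0.08],"roll":0.042},{"xyz":[-0.476,0.053,0.08],"roll":0.042}]'
python3 -m jog '[{"xyz":[0,0,0],"roll":0},{"xyz":[0,0,0],"roll":0}]'
python3 - <<'E'
from m import *
o=r.get_obs();p=o["eef_pos"];print(o["t"],p,o["tcp_rot"])
a=np.radians(-10.5); R=np.array([[np.cos(a),np.sin(a)],[-np.sin(a),np.cos(a)]]); print("jig",R@p[:2]-[495,77.2])
c=r.camera("wrist"); pickle.dump(c,open("w6.pkl","wb")); cv2.imwrite("pics/w6.png",cv2.resize(c["frame"][:,:,::-1],(800,600),interpolation=cv2.INTER_CUBIC))
E
```

```text
t: 11.32
eef_pos: [461.9, -3.2, 96.6]
tcp_rot: [-179.9, 0.0, 79.7]
contact_force: [-0.3, -0.4, -1.1]
gripper_width: 17.2
finger_force: 58.6
t: 11.48
eef_pos: [462.8, -3.7, 98.1]
tcp_rot: [180.0, -0.0, 79.7]
contact_force: [0.6, 0.2, -1.7]
gripper_width: 17.1
finger_force: 58.6
11.4833 [462.76288277  -3.69089495  98.06894791] [ 1.79999246e+02 -1.27211978e-03  7.97054160e+01]
jig [-39.3135123    3.50274654]
```

View pics/w6.png

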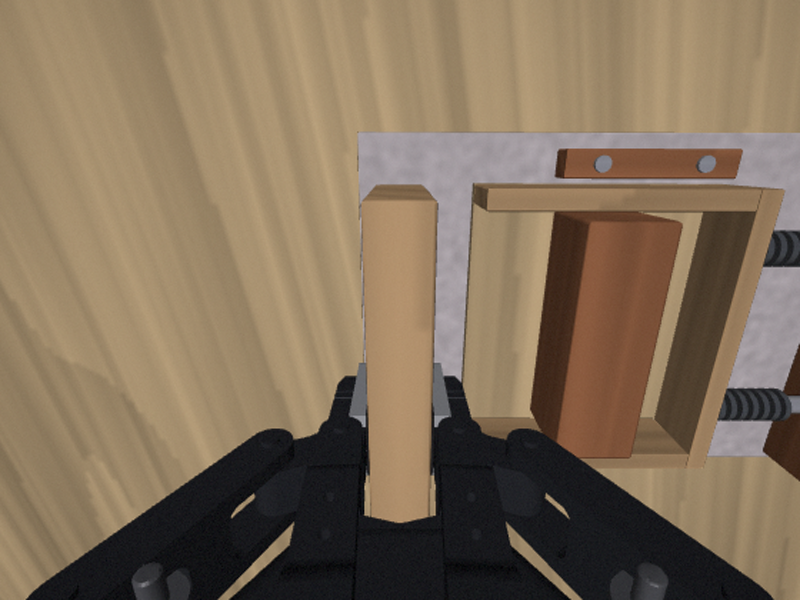

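The board (364-438, 185-520) is square to the drawer, with its left end at y≈185 (bottom) and 200 (top). The drawer's left side is at y≈184-211 and its mouth at x≈472-488. Next I'll compute the offset.

Run:
```python
from m import *
c=pickle.load(open("w6.pkl","rb"))
a=np.radians(-10.5); R=np.array([[np.cos(a),np.sin(a)],[-np.sin(a),np.cos(a)]])
S=lambda x,y:((x+.5)/1.4286-.5,(y+.5)/1.4286-.5)
for n,p,z in (("outer188",(489,188),55),("inner",(488,211),55),("outer back",(783,189),55),("base L edge",(500,132),15),("baseL front",(358,132),15),("floor front",(465,385),21),
 ("board bot l",(371,185),84),("board bot r",(428,185),84),("board top l",(364,201),144),("board top r",(438,201),144),("board top near l",(370,480),144),("near r",(430,480),144)):
  print(n,(R@onz(c,S(*p),z)[:2]-[495,77.2]).round(1))
```

```text
outer188 [-0.2 74.7]
inner [ 0.1 64.8]
outer back [127.3  74.9]
base L edge [11.7 99.5]
baseL front [-60.1  99.1]
floor front [  1.1 -42.5]
board bot l [-49.4  77.4]
board bot r [-28.6  77.5]
board top l [-47.   77.4]
board top r [-30.2  77.5]
board top near l [-47.1  -1.4]
near r [-29.7  -1.3]
```

```bash
python3 -m jog '[{"xyz":[-0.005,0.02,0.03],"roll":0},{"xyz":[-0.009,0.04,0.08],"roll":0},{"xyz":[-0.009,0.05,0.13],"roll":0},{"xyz":[-0.009,0.05,0.17],"roll":0},{"xyz":[-0.009,0.05,0.2],"roll":0},{"xyz":[-0.009,0.05,0.215],"roll":0},{"xyz":[-0.009,0.05,0.217],"roll":0},{"xyz":[-0.009,0.05,0.217],"roll":0},{"xyz":[-0.009,0.05,0.217],"roll":0}]'
python3 -m jog '[{"xyz":[0,0,0.003],"roll":0},{"xyz":[0,0,0.006],"roll":0},{"xyz":[0,0,0.008],"roll":0},{"xyz":[0,0,0.008],"roll":0}]'
```

```text
t: 12.28
eef_pos: [477.2, -9.7, 33.1]
tcp_rot: [180.0, -0.0, 79.7]
contact_force: [0.1, 0.5, -0.9]
gripper_width: 17.3
finger_force: 58.6
t: 12.62
eef_pos: [477.0, -9.6, 30.4]
tcp_rot: [180.0, 0.0, 79.7]
contact_force: [0.4, -0.4, -0.7]
gripper_width: 17.5
finger_force: 58.6
```

```bash
python3 -m jog '[{"xyz":[0,0,0.003],"roll":0},{"xyz":[0,0,0.003],"roll":0},{"xyz":[0,0,0.003],"roll":0}]'
python3 - <<'E'
from m import *
c=r.camera("wrist"); pickle.dump(c,open("w7.pkl","wb")); f=c["frame"][:,:,::-1]; cv2.imwrite("pics/w7.png",cv2.resize(f[100:310,240:520],(800,600),interpolation=cv2.INTER_CUBIC))
o=r.get_obs();p=o["eef_pos"]
a=np.radians(-10.5); R=np.array([[np.cos(a),np.sin(a)],[-np.sin(a),np.cos(a)]]); print("jig",R@p[:2]-[495,77.2],o["contact_force"],p)
E
```

```text
t: 12.87
eef_pos: [477.0, -9.7, 30.0]
tcp_rot: [180.0, -0.0, 79.6]
contact_force: [-2.0, -0.7, 9.7]
gripper_width: 17.5
finger_force: 59.8
jig [-24.20695874   0.26433561] [-2.64383329 -0.12096361  9.0745063 ] [477.02632217  -9.62802912  30.00527311]
```

View pics/w7.png

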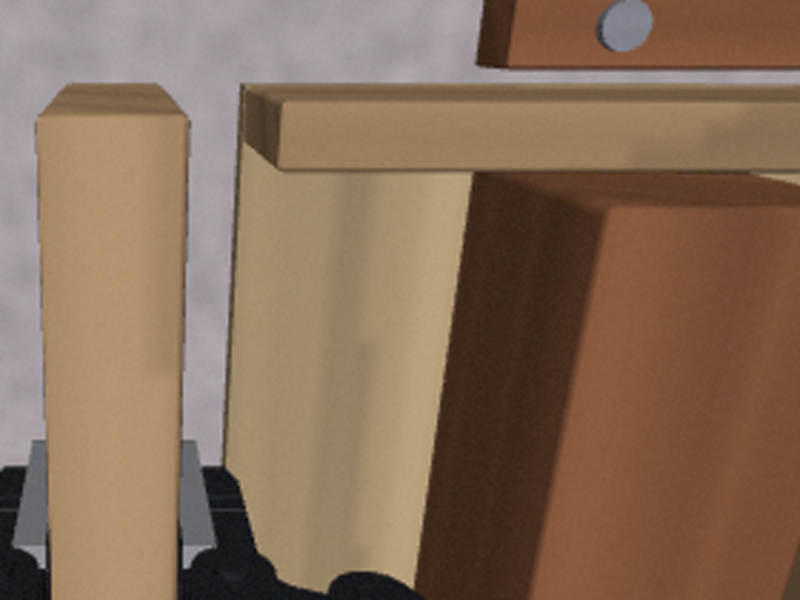

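The board stands on the base board (contact at 9 N). Its end is flush with the drawer's side: both lower corners are at crop row 84, with about a 15 mm gap. Now I'll push slowly.

```bash
python3 -m jog '[{"xyz":[0,0.005,-0.001],"roll":0},{"xyz":[0,0.012,-0.001],"roll":0},{"xyz":[0,0.02,-0.001],"roll":0},{"xyz":[0,0.028,-0.001],"roll":0},{"xyz":[0,0.036,-0.001],"roll":0},{"xyz":[0,0.043,-0.001],"roll":0},{"xyz":[0,0.049,-0.001],"roll":0},{"xyz":[0,0.054,-0.001],"roll":0},{"xyz":[0,0.058,-0.001],"roll":0},{"xyz":[0,0.06,-0.001],"roll":0}]'
python3 -m jog '[{"xyz":[0,0.002,0],"roll":0},{"xyz":[0,0.004,0],"roll":0},{"xyz":[0,0.006,0],"roll":0},{"xyz":[0,0.008,0],"roll":0},{"xyz":[0,0.01,0],"roll":0},{"xyz":[0,0.01,0],"roll":0},{"xyz":[0,0.01,0],"roll":0}]'
cat > st.py <<'E'
from m import *
o=r.get_obs();p=o["eef_pos"]
a=np.radians(-10.5); R=np.array([[np.cos(a),np.sin(a)],[-np.sin(a),np.cos(a)]]); print(o["t"],"jig",R@p[:2]-[495,77.2],"F",R@o["contact_force"][:2],o["contact_force"][2],o["tcp_rot"])
E
python3 st.py
```

```text
t: 13.75
eef_pos: [491.5, -12.2, 30.0]
tcp_rot: [-179.6, 0.0, 79.7]
contact_force: [-17.1, 3.6, 20.8]
gripper_width: 17.2
finger_force: 61.5
t: 14.33
eef_pos: [493.5, -12.6, 30.0]
tcp_rot: [-179.5, 0.0, 79.6]
contact_force: [-18.6, 2.9, 23.5]
gripper_width: 17.4
finger_force: 61.9
14.3333 jig [-7.43934654  0.36593536] F [-18.86251884  -0.56342981] 23.460422150887307 [-1.79497610e+02  5.42223183e-03  7.96456902e+01]
```

The vertical force has grown because the board drags. I'll ease upward a little.

```bash
python3 -m jog '[{"xyz":[0,0,-0.001],"roll":0},{"xyz":[0,0,-0.002],"roll":0},{"xyz":[0,0,-0.003],"roll":0},{"xyz":[0,0,-0.003],"roll":0}]'; python3 st.py
```

```text
t: 14.67
eef_pos: [496.1, -13.0, 30.2]
tcp_rot: [-179.8, -0.0, 79.6]
contact_force: [-5.1, 1.2, -2.0]
gripper_width: 16.9
finger_force: 58.9
14.6667 jig [-4.86194059  0.38433607] F [-5.18364713  0.21749619] -1.9589821333302748 [-1.79791025e+02 -6.31001702e-03  7.96173718e+01]
```

```bash
python3 -m jog '[{"xyz":[0,0.004,0],"roll":0},{"xyz":[0,0.008,0],"roll":0},{"xyz":[0,0.012,0],"roll":0},{"xyz":[0,0.016,0],"roll":0},{"xyz":[0,0.018,0],"roll":0},{"xyz":[0,0.018,0],"roll":0},{"xyz":[0,0.018,0],"roll":0}]'; python3 st.py
```

```text
t: 15.25
eef_pos: [500.6, -13.9, 30.1]
tcp_rot: [-179.7, -0.0, 79.6]
contact_force: [-9.4, 1.8, 2.6]
gripper_width: 17.7
finger_force: 59.5
15.25 jig [-0.27815952  0.38911008] F [-9.53551182  0.09722483] 2.6424268443988006 [-1.79688225e+02 -4.32934042e-03  7.96191133e+01]
```

```bash
cat > dr.py <<'E'
from m import *
a=np.radians(-10.5); R=np.array([[np.cos(a),np.sin(a)],[-np.sin(a),np.cos(a)]])
def prof(c,xs,y,z,ch):
    im=cv2.cvtColor(c["frame"],cv2.COLOR_RGB2HSV).astype(np.float32)[:,:,ch]
    q=np.array([proj(c,[*(R.T@(np.array([x,y])+[495,77.2])),z]) for x in xs]).astype(np.float32)
    v=cv2.remap(im,q[:,:1],q[:,1:],cv2.INTER_LINEAR).ravel(); g=np.diff(cv2.GaussianBlur(v[:,None],(1,9),0).ravel())
    k=np.argmax(abs(g)); return round(xs[k]+.25,1), round(float(g[k]),1), q[k].round().astype(int).tolist()
def run(c):
    print("spacer front top",[prof(c,np.arange(30,65,.5),y,66,2)[:2] for y in (10,20,30,40,50)])
    print("back outer",[prof(c,np.arange(120,150,.5),y,55,1) for y in (0,10,50,60,68)])
    print("base front edge (fixed)",[prof(c,np.arange(-75,-45,.5),y,15,1)[:2] for y in (50,60,85,95)])
import sys
for n in sys.argv[1:]: run(pickle.load(open(n,"rb")))
c=r.camera("wrist"); pickle.dump(c,open("last.pkl","wb")); run(c)
E
python3 dr.py w7.pkl
```

```text
spacer front top [(np.float64(40.2), 13.0), (np.float64(40.2), 13.0), (np.float64(40.2), 13.1), (np.float64(40.2), 13.3), (np.float64(40.2), 13.2)]
back outer [(np.float64(120.2), 0.0, [580, 297]), (np.float64(120.2), 0.0, [588, 279]), (np.float64(120.2), 0.0, [621, 196]), (np.float64(120.2), 0.0, [630, 173]), (np.float64(120.2), 0.0, [638, 153])]
base front edge (fixed) [(np.float64(-60.2), -15.5), (np.float64(-60.2), -16.3), (np.float64(-60.2), -16.1), (np.float64(-60.2), -16.4)]
spacer front top [(np.float64(36.8), -26.4), (np.float64(36.8), -26.4), (np.float64(36.8), -26.5), (np.float64(36.8), -26.3), (np.float64(36.8), -26.3)]
back outer [(np.float64(133.8), -22.1, [559, 298]), (np.float64(130.2), -23.1, [559, 279]), (np.float64(120.2), 0.0, [565, 196]), (np.float64(120.2), 0.0, [573, 173]), (np.float64(120.2), 0.0, [579, 153])]
base front edge (fixed) [(np.float64(-60.2), -16.0), (np.float64(-60.2), -15.4), (np.float64(-60.2), -15.8), (np.float64(-60.2), -16.9)]
```

```bash
sed -i 's/np.argmax(abs(g))/np.argmax(g if ch==2 else abs(g))/; /back outer/d' dr.py; python3 dr.py; python3 st.py
```

```text
spacer front top [(np.float64(50.8), 13.3), (np.float64(50.8), 13.4), (np.float64(50.8), 13.8), (np.float64(50.8), 13.3), (np.float64(50.2), 13.6)]
base front edge (fixed) [(np.float64(-60.2), -16.2), (np.float64(-60.2), -15.8), (np.float64(-60.2), -16.0), (np.float64(-60.2), -16.8)]
15.35 jig [-0.31203674  0.36718834] F [-9.47183763  0.19869384] 1.5549686348275111 [-1.79684370e+02 -4.58060508e-03  7.96161528e+01]
```

```bash
python3 -m jog '[{"xyz":[0,0.002,0],"roll":0},{"xyz":[0,0.003,0],"roll":0},{"xyz":[0,0.004,0],"roll":0},{"xyz":[0,0.004,0],"roll":0},{"xyz":[0,0.004,0],"roll":0},{"xyz":[0,0.004,0],"roll":0}]'; python3 st.py; python3 dr.py
python3 - <<'E'
from m import *
c=pickle.load(open("last.pkl","rb")); 
a=np.radians(-10.5); R=np.array([[np.cos(a),np.sin(a)],[-np.sin(a),np.cos(a)]])
# board left end: brightness/saturation edge along y at z=75 (top) and drawer left wall outer at z=55
im=cv2.cvtColor(c["frame"],cv2.COLOR_RGB2HSV).astype(np.float32)
for n,xs,z in (("board top end",(-3,0,3),75),("wall outer",(70,90,110),55)):
  for x in xs:
    ys=np.arange(68,85,.25); q=np.array([proj(c,[*(R.T@(np.array([x,y])+[495,77.2])),z]) for y in ys]).astype(np.float32)
    out=[]
    for ch in (1,2):
      v=cv2.remap(im[:,:,ch],q[:,:1],q[:,1:],cv2.INTER_LINEAR).ravel(); g=np.diff(cv2.GaussianBlur(v[:,None],(1,9),0).ravel()); k=np.argmax(abs(g)); out.append((ys[k],round(float(g[k]),1)))
    print(n,x,out)
E
```

```text
t: 15.85
eef_pos: [501.5, -14.1, 30.1]
tcp_rot: [-179.7, -0.0, 79.6]
contact_force: [-11.2, 2.0, 3.7]
gripper_width: 17.5
finger_force: 59.6
15.85 jig [0.6745858  0.37754493] F [-11.41460853  -0.04057977] 3.6548419518452238 [-1.79657794e+02 -3.40501906e-03  7.96190368e+01]
spacer front top [(np.float64(51.2), 13.4), (np.float64(51.2), 13.1), (np.float64(51.2), 13.3), (np.float64(51.2), 13.2), (np.float64(51.2), 13.8)]
base front edge (fixed) [(np.float64(-60.2), -15.6), (np.float64(-60.2), -16.5), (np.float64(-60.2), -16.3), (np.float64(-60.2), -16.2)]
board top end -3 [(np.float64(77.75), -20.0), (np.float64(74.5), -9.5)]
board top end 0 [(np.float64(77.75), -20.3), (np.float64(74.5), -10.8)]
board top end 3 [(np.float64(77.75), -19.3), (np.float64(74.5), -10.8)]
wall outer 70 [(np.float64(78.75), 26.9), (np.float64(78.5), -15.1)]
wall outer 90 [(np.float64(78.75), 25.5), (np.float64(78.5), -15.5)]
wall outer 110 [(np.float64(76.5), -20.2), (np.float64(77.5), -26.6)]
```

Travel is 11.0 mm by image, the force is 11.4 N, and the ends are flush within 0.5 mm. Hold for 2.5 s.

```bash
for i in 1 2 3; do python3 -m jog '[{"xyz":[0,0,0],"roll":0},{"xyz":[0,0,0],"roll":0},{"xyz":[0,0,0],"roll":0},{"xyz":[0,0,0],"roll":0},{"xyz":[0,0,0],"roll":0},{"xyz":[0,0,0],"roll":0},{"xyz":[0,0,0],"roll":0},{"xyz":[0,0,0],"roll":0},{"xyz":[0,0,0],"roll":0},{"xyz":[0,0,0],"roll":0}]' | grep -E "^t:|force"; done; python3 dr.py; python3 -c "
from cell import r
print(r.close_job())"
```

```text
t: 16.73
contact_force: [-11.0, 2.1, 2.6]
finger_force: 59.6
t: 17.57
contact_force: [-10.8, 1.8, 3.1]
finger_force: 59.6
t: 18.4
contact_force: [-10.8, 1.6, 2.5]
finger_force: 59.6
spacer front top [(np.float64(51.2), 13.3), (np.float64(51.8), 13.5), (np.float64(51.2), 13.5), (np.float64(51.2), 13.2), (np.float64(51.2), 13.8)]
base front edge (fixed) [(np.float64(-60.2), -15.8), (np.float64(-60.2), -16.0), (np.float64(-60.2), -16.2), (np.float64(-60.2), -16.2)]
the job is handed in; nothing more can be done
None
```

I handed in the job at about 18.5 s: the spacer lies crosswise midway in the drawer, and the arm still holds the front board flush and upright against the open end at about 11 N (about 11 mm of spring travel), after 2.5 s of steady push.

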